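# Hang the label pail on its bench hook

### The arm

A 6-joint arm with a two-finger parallel gripper is mounted at the origin on the work surface. World frame = base frame: x ahead of the robot, y to its left, z up, the work surface at z = 0. Lengths are in m, angles in rad, forces in N, time in s.
With the tool pointing down it reaches from about 0.225 to 0.875 m from the base axis. Payload 3.4 kg.
Tool frame: the origin (TCP) lies on the centre line of the jaws, within the pads' length; the fingertips stand 14 mm ahead of it and the grasp point (between the pads) lies 5 mm behind it; z points along the fingers, y is the line along which they close (so a half turn about z gives the same grasp; the last joint's range is limited). The gripper opens to 85 mm and grips with 20 to 120 N. Pads are 22 mm wide; open, the fingers measure 114 mm over their backs; the gripper's body (76 mm by 85 mm) begins 54 mm behind the grasp point. The pads swing forward as they close: fully open they stand 13 mm farther back than shut.
Start: joints at [1.075, 0.276, 1.505, -0, 1.361, -0.121], TCP at [0.211, 0.535, 0.245] pointing down, gripper open.
Joint ranges: [-2.89, 2.89], [-0.75, 2.08], [0.22, 2.7], [-1.18, 4.32], [0.11, 2.71], [-2.7, 2.7]. Speed limits (rad/s): [2.57, 2.57, 3.14, 3.14, 3.14, 3.14].

### API

Orientations are given as a unit quaternion [w, x, y, z].
In Python, from rig import manip, eyes gives the robot as it stands.
- The arm moves only by the shell command python3 -m creep 'ROWS' [FORCE]. ROWS is JSON, a list of rows, each a list of 5 numbers: the opening, from 0 (shut) to 1 (fully open), then the shift along the tool's x, y, z normalised to -1 to 1, where 1 is 0.5 m, then the turn about the tool's z normalised to -1 to 1, where 1 is 360 degrees. In form: [[fingers, dx, dy, dz, spin], ...]. A call has 1 to 10 rows; each row is the pose to reach, as a shift and turn from the pose commanded when the call began, along the tool's axes at that moment, turning the shorter way round; what a row does not reach only later rows make up. A row lasts 1/10 s, in which the tool goes at most 50 mm and 8.59 degrees, less where a joint would pass 70% of its speed; a pose out of reach is approached as far as the arm can. A call with a number of a shift or a turn outside -1 to 1 is refused whole. A call with a gripper value outside its range is refused whole. The fingers move at their own pace and stop on an object; FORCE is the grip in N (left out, the last holds). Time passes only in rows, so rows that repeat a pose let the fingers close. It gives the time, the measured TCP pose, the force, the opening and the grip force at its end, in the units of the state.
- manip.get_state(): the state, without advancing time (a new reading comes with each control period).
- eyes.get_image(name): name is "scene" or "side" or "wrist"; returns a dict with "frame" (400x640x3 uint8, red, green, blue), "fx", "fy", "cx", "cy" (pixels), "k1" (the pictures are not rectified: a ray, as slopes to the right and down, at radius r is drawn at 1 + k1 r^2 times it, then the intrinsics apply), "R" (3x3) and "t" (3): a world point X has camera coordinates R X + t. Camera axes: x right, y down, z forward; pixel columns grow to the right and rows downward; lengths in m; the calibration is good to about 2 mm. A picture is of the moment at which its call begins. There is no depth.
- manip.sign_off(): hands the job in; it is judged then, once.
Trained networks look in the newest picture that a camera, given by its name, has taken for a name from the list of things; names that differ only in an ending like _2 or _b are one class to them, and where a whole thing is asked for, a point or a joint stands for the part that bears it (a point fixed in the world has none). Each returns a list of dicts, best first, with "confidence" (0 to 1); they miss things now and then, are a little off and sometimes report something else, mostly with a low value. They report only what shows in the picture. A call takes as long as a camera call. They do not tell look-alikes from the thing itself.
- eyes.regions_of(camera, label): "mask" (400x640 bool, what is visible of it) and "bbox" ([left, top, right, bottom] in pixels, round what is visible of it).
- eyes.place_of(camera, label): "centre" ([column, row] in pixels: a listed point, or the origin of a listed thing).
The state is a dict: "clock": time; "qpos": joint angles; "qd": joint speeds; "effort": joint torques, N m; "position": TCP position; "ee_rot": TCP orientation; "contact_force": force on the tool from outside, world axes, zero at the start; "moment": the same for the moment, N m; "width": finger opening in m; "gripper_force": force on a finger pad.
Only numpy, scipy, OpenCV 4.12 (cv2) and the standard library are available. Lean on these libraries where they do the work, as an engineer would, in place of code of your own. Each camera call takes 0.05 s, during which the arm holds its last target. There are 200 camera calls.

### The job

The packing bench needs clearing: swing the small steel pail's bail up from where it lies until it stands upright with the pail still standing on the bench, then hang the pail by its bail over both prongs of the double hook, behind the turned-up tips. Lower it on gently rather than dropping it, keep the pail level so that the label rolls stay in, leave it hanging still and let go. Leave the tape roll, the tape dispenser and the open mailer box where they are.

Things in the scene. Friction and masses are not known exactly. Their poses are not given: they have to be found in the camera images.
- pail: Round open steel pail, 115 high, 100 across the foot, 130 across the rim (136 over its bead), 0.37 to 0.62 kg with three rolls of paper labels standing in it (top 85 above its foot). Loose, on the bench. Origin: centre of the underside; z up; y runs through the two ears that carry the bail; the bail lies out to its -x side.
- bail_pivot (a point): Point of the pail: middle of the bail's pivot axis, on the pail's centre line 100 above its underside. The axis runs along the pail's y; ears and wire ends reach to 74 either side.
- bail (a joint): Angle of the bail about its pivot (rad): 0 = lying flat, level, out to the pail's -x side; pi/2 = upright over the pail; pi = flat on the +x side (stops at 0 and pi). The crimped ears are a little stiff (0.03 N m): the bail stays at whatever angle it is left, and under 1 N at the grip moves it.
- bail_grip (a point): Centre of the bail's wooden grip: a round stick 17 thick, 90 long, along the pail's y, 95 from the pivot axis. From its ends 4 mm wire curves to the ears (half-width 44 at the grip, 58 at 81 from the axis, 70 at 45). Lying flat the grip is about 100 above the bench with free space below and 18 mm from the rim; upright its centre is 195 above the pail's underside. Moves with the bail.
- stand: Dark steel hook stand, screwed to the bench. Origin: at bench level, under the place where the bail should hang; x points from there to the post, so the prongs point along -x. Foot plate 150 wide, 6 thick, x = -90 to 130. Post 25 x 25 from x = 100 to 125, top 256 high. Cross plate 90 wide, 34 high at its top, front face at x = 94, carries the prongs.
- hook_seat (a point): Middle of the hook, level with the prongs' tops, 236.5 above the bench over the stand's origin; axes as the stand's. Two parallel level rods 8 thick, centres 60 apart (y = -30 and 30, 52 clear between), from the cross plate to x = -49, then turned up. Hung, the grip lies across both with its centre 8.5 above this point, x from -40 to 25; the pail hangs below, its foot 50 above the bench.
- hook_tips (a point): Midway between the tops of the two turned-up prong tips: 55 in front (-x) of hook_seat and 25 above it. The bail must pass over the tips from the front, with the pail's body lower than the prongs so that its wires pass outside them; the tips clear the grip when its centre is more than 34 above hook_seat.
- tape: Bystander: roll of brown packing tape lying flat, 98 across, 48 high. Origin: centre of its underside.
- dispenser: Bystander: black weighted desktop tape dispenser, 150 x 62, 92 high. Origin: centre of its underside.
- mailer: Bystander: open folded cardboard mailer box, 170 x 200, 75 high, with a raised lid flap on its +x side to 197 high. Origin: centre of its underside.
Mind the look-alikes: they are no part of the job. There is more than one size of the pail; the job needs the largest.

How it is judged:
By the outcome, as a careful person would: the job done as asked, in the order asked, and still so for the second after the job is handed in, with the robot touching nothing.
It also fails if it takes over 72 s, if anything falls off the work surface, if the arm or the gripper's body presses on something with over 40 N, if the wrist force passes 120 N, or if a joint passes its speed limit or range.

## Working session

There is one attempt and no reset: what is moved stays moved. The work goes in short steps, Python scripts to look and compute and a shell command to move; the robot and the scene stay as the last step left them, time stands still between calls to the robot, and variables do not carry over. Pictures are saved under pics/ and viewed, at most 10 in all, crops included, and the job is handed in when it is done.

```bash
mkdir -p pics; ls; cat > h.py <<'E'
import numpy as np, cv2
from rig import manip, eyes
def ray(im,p):
    K=np.array([[im["fx"],0,im["cx"]],[0,im["fy"],im["cy"]],[0,0,1]])
    d=np.array([(p[0]-im["cx"])/im["fx"],(p[1]-im["cy"])/im["fy"]]);u=d.copy()
    for _ in range(20): u=d/(1+im["k1"]*(u@u))
    R=np.array(im["R"]);t=np.array(im["t"])
    v=R.T@np.array([u[0],u[1],1]); return -R.T@t, v/np.linalg.norm(v)
def proj(im,X):
    c=np.array(im["R"])@np.array(X)+np.array(im["t"]); u=c[:2]/c[2]; u=u*(1+im["k1"]*(u@u))
    return np.array([u[0]*im["fx"]+im["cx"],u[1]*im["fy"]+im["cy"]])
def tri(obs):
    A=0;b=0;L=[]
    for im,p in obs:
        o,d=ray(im,p);P=np.eye(3)-np.outer(d,d);A=A+P;b=b+P@o;L.append((o,d))
    X=np.linalg.solve(A,b); return X,[float(np.linalg.norm((np.eye(3)-np.outer(d,d))@(X-o))) for o,d in L]
def atz(im,p,z):
    o,d=ray(im,p); return o+d*(z-o[2])/d[2]
def save(im,name): cv2.imwrite("pics/"+name,cv2.cvtColor(im["frame"],cv2.COLOR_RGB2BGR))
E
cat > l1.py <<'E'
from h import *
np.set_printoptions(precision=3,suppress=True)
ims={}
for c in ["scene","side","wrist"]:
    ims[c]=eyes.get_image(c); save(ims[c],c+"0.png")
    print(c,"cam at",-np.array(ims[c]["R"]).T@np.array(ims[c]["t"]))
    for l in ["pail","bail_grip","bail_pivot","stand","hook_seat","hook_tips","tape","dispenser","mailer"]:
        for d in eyes.place_of(c,l)[:4]: print(c,l,np.round(d["centre"],1),round(d["confidence"],2))
s=manip.get_state(); print(s["clock"],s["position"],s["ee_rot"],s["contact_force"],s["width"])
a=ims["scene"]["frame"];b=ims["side"]["frame"]
E
python3 l1.py
```

```text
pics
scene cam at [ 1.531 -0.674  0.955]
scene pail [423.3 242.1] 0.88
scene pail [355.5 184.7] 0.63
scene pail [378.1 218. ] 0.61
scene bail_grip [344.9 169.1] 0.59
scene bail_grip [368.  208.7] 0.57
scene bail_grip [404.  223.3] 0.51
scene bail_pivot [419.6 226. ] 0.93
scene bail_pivot [377.9 197.5] 0.9
scene bail_pivot [354.4 172. ] 0.6
scene stand [272.4 263.1] 0.9
scene hook_seat [265.6 208. ] 0.8
scene hook_tips [261.8 195.9] 0.71
scene tape [351.2 261. ] 0.74
scene tape [375.9 217.2] 0.59
scene dispenser [194.7 304.9] 0.95
scene mailer [414.2 184. ] 0.9
scene mailer [382.  197.6] 0.43
side cam at [ 0.284 -0.953  0.878]
side pail [359.2 179.3] 0.91
side pail [242.4 185. ] 0.9
side pail [309.9 190.7] 0.66
side bail_grip [326.7 181.7] 0.67
side bail_grip [361.7 221.9] 0.59
side bail_grip [220.9 171.3] 0.47
side bail_grip [358.3 172.7] 0.44
side bail_pivot [237.6 167.4] 0.93
side bail_pivot [365.3 159.5] 0.82
side bail_pivot [312.9 165.4] 0.67
side stand [355.2 288. ] 0.82
side hook_seat [360.4 224.4] 0.61
side hook_tips [337.  216.8] 0.6
side tape [374.3 230.6] 0.88
side dispenser [399.  379.7] 0.9
side mailer [277.5 152.8] 0.67
wrist cam at [0.146 0.561 0.374]
wrist pail [239.2 270.2] 0.71
wrist bail_grip [189.7 257.9] 0.73
wrist bail_pivot [221.3 300.8] 0.77
wrist mailer [417.6 323.9] 0.64
1.5 [0.211 0.535 0.245] [0.    0.186 0.982 0.   ] [ 0.737 -0.181 -0.227] 0.08508549385694382
```

View pics/scene0.png

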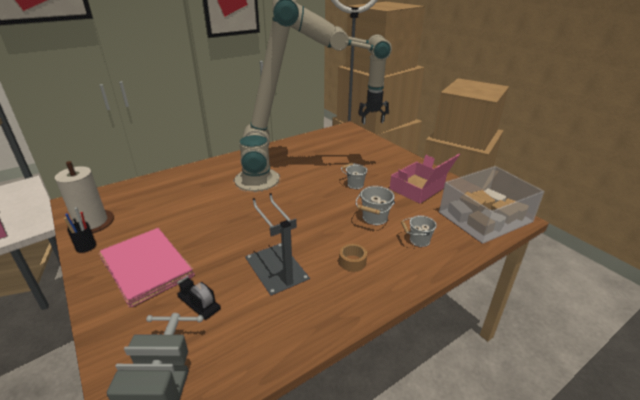

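View pics/side0.png

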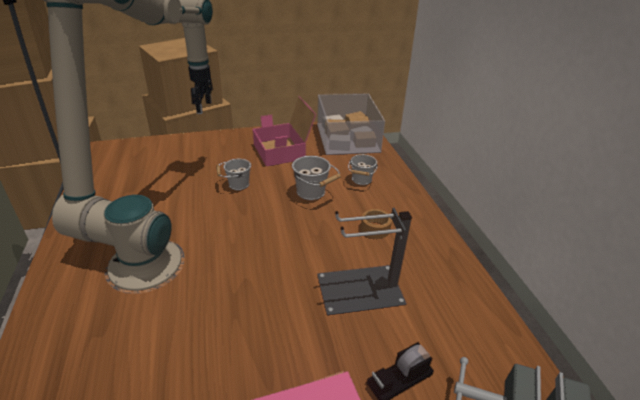

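The scene view shows three pails, at scene pixels (378,205), (421,232) and (356,177), and in the side view at (311,180), (363,170) and (237,175). The middle one at scene (378,205) looks largest. The hook stand is at scene (272,265) and side (358,290). Next I triangulate and take a close crop.

```bash
cat > l2.py <<'E'
from h import *
np.set_printoptions(precision=3,suppress=True)
S=eyes.get_image("scene");D=eyes.get_image("side")
for n,a,b in [("big pivot",(377.9,197.5),(312.9,165.4)),("big grip",(368,208.7),(326.7,181.7)),("big foot",(378.1,218),(309.9,190.7)),
 ("p2 pivot",(419.6,226),(365.3,159.5)),("p2 foot",(423.3,242.1),(359.2,179.3)),("p3 pivot",(354.4,172),(237.6,167.4)),("p3 foot",(355.5,184.7),(242.4,185)),
 ("stand",(272.4,263.1),(355.2,288)),("seat",(265.6,208),(360.4,224.4)),("tips",(261.8,195.9),(337,216.8)),("tape",(351.2,261),(374.3,230.6)),("disp",(194.7,304.9),(399,379.7)),("mailer",(414.2,184),(277.5,152.8))]:
    X,e=tri([(S,a),(D,b)]); print(n,X,np.round(e,4))
for im,l in [(S,"scene"),(D,"side")]:
    for d in eyes.regions_of(l,"pail"): print(l,d["bbox"],d["confidence"],d["mask"].sum())
c1=cv2.resize(S["frame"][160:260,330:450],None,fx=3.3,fy=3.3,interpolation=cv2.INTER_CUBIC)
c2=cv2.resize(D["frame"][130:230,280:400],None,fx=3.3,fy=3.3,interpolation=cv2.INTER_CUBIC)
cv2.imwrite("pics/crop.png",np.hstack([c1,c2])[:,:,::-1])
E
python3 l2.py
```

```text
big pivot [0.571 0.27  0.107] [0.004 0.004]
big grip [0.601 0.191 0.092] [0.002 0.002]
big foot [ 0.565  0.288 -0.01 ] [0.001 0.001]
p2 pivot [0.78  0.297 0.087] [0.009 0.009]
p2 foot [ 0.776  0.339 -0.02 ] [0.002 0.002]
p3 pivot [0.309 0.359 0.076] [0.004 0.004]
p3 foot [0.319 0.359 0.005] [0.003 0.003]
stand [ 0.582 -0.226  0.011] [0.001 0.001]
seat [ 0.574 -0.231  0.245] [0.001 0.001]
tips [ 0.52  -0.214  0.26 ] [0.004 0.004]
tape [ 0.722  0.016 -0.002] [0.003 0.003]
disp [ 0.602 -0.512  0.001] [0.005 0.005]
mailer [0.484 0.578 0.01 ] [0.01 0.01]
scene [402.8, 215.1, 434.4, 244.9] 0.91 676
scene [344.2, 161.6, 365.3, 186.1] 0.7 428
scene [339.2, 243.1, 367.3, 270.0] 0.7 622
scene [359.9, 183.8, 394.0, 223.8] 0.63 1043
side [217.4, 158.7, 250.5, 191.9] 0.97 761
side [348.7, 153.1, 377.6, 181.8] 0.72 637
side [291.7, 155.7, 338.6, 199.7] 0.61 1424
```

View pics/crop.png

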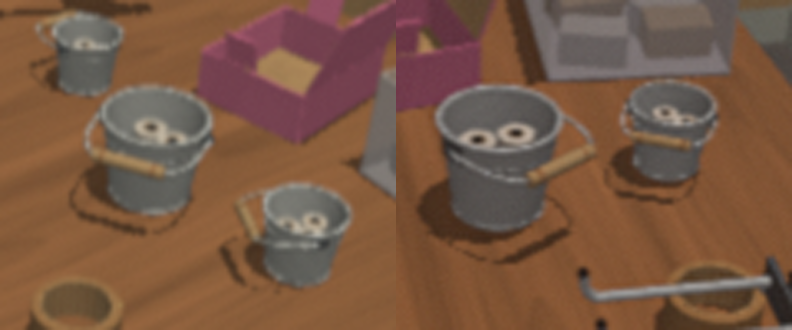

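The crop confirms that the middle pail (scene 378,205) is the largest; its bail lies toward -y (grip at scene 368,209). I'm moving the wrist camera over it.

```bash
python3 -m creep '[[1,-0.98,-0.22,-0.31,-0.117],[1,-0.98,-0.22,-0.31,-0.117],[1,-0.98,-0.22,-0.31,-0.117],[1,-0.98,-0.22,-0.31,-0.117],[1,-0.98,-0.22,-0.31,-0.117],[1,-0.98,-0.22,-0.31,-0.117],[1,-0.98,-0.22,-0.31,-0.117],[1,-0.98,-0.22,-0.31,-0.117],[1,-0.98,-0.22,-0.31,-0.117],[1,-0.98,-0.22,-0.31,-0.117]]' 20
cat >> h.py <<'E'
from scipy.spatial.transform import Rotation as Ro
np.set_printoptions(precision=4,suppress=True)
def st():
    s=manip.get_state(); w=s["ee_rot"]; R=Ro.from_quat([w[1],w[2],w[3],w[0]]).as_matrix()
    print("t",s["clock"],"pos",np.array(s["position"]),"toolx",np.degrees(np.arctan2(R[1,0],R[0,0])).round(2),"tooly",np.degrees(np.arctan2(R[1,1],R[0,1])).round(2),"tz",R[:,2],"w",s["width"],"F",np.array(s["contact_force"]),"g",s["gripper_force"]); return s,R
def go(target,yaw_y=None):   # world target of TCP, desired angle (deg) of tool y
    s,R=st(); d=R.T@(np.array(target)-np.array(s["position"]))/0.5
    sp=0
    if yaw_y is not None:
        cur=np.degrees(np.arctan2(R[1,1],R[0,1])); e=(yaw_y-cur+90)%180-90; sp=-e/360
    print("ROW",d.round(4),"spin",round(sp,4))
E
python3 - <<'E'
from h import *
s,R=st(); print(s["qpos"])
W=eyes.get_image("wrist"); save(W,"w1.png")
for l in ["pail","bail_grip","bail_pivot"]:
    for d in eyes.place_of("wrist",l): print(l,np.round(d["centre"],1),round(d["confidence"],2), atz(W,d["centre"],{"pail":0.0,"bail_grip":.1,"bail_pivot":.1}[l]))
E
```

```text
clock: 2.7
position: [0.5954, 0.2739, 0.389]
ee_rot: [0.0, -0.179, 0.984, 0.0]
contact_force: [-0.0, 1.4, 0.2]
width: 0.0851
gripper_force: 0.0
t 2.7 pos [0.5954 0.2739 0.389 ] toolx -159.36 tooly 110.64 tz [ 0.0004  0.0004 -1.    ] w 0.08507125321584251 F [-0.0381  1.4479  0.2225] g 0.0
[ 0.3249  0.3677  1.0251  0.0003  1.7483 -1.606 ]
pail [323.6 135.2] 0.9 [0.5624 0.269  0.    ]
pail [441.4   6.4] 0.65 [0.3073 0.3727 0.    ]
pail [307.3 246.5] 0.59 [0.7752 0.3156 0.    ]
bail_grip [256.9 150. ] 0.92 [0.6098 0.1824 0.1   ]
bail_grip [273.6 235.6] 0.8 [0.7289 0.2468 0.1   ]
bail_pivot [306.5 267.5] 0.88 [0.7636 0.3144 0.1   ]
bail_pivot [322.3 139.2] 0.65 [0.562  0.2656 0.1   ]
```

View pics/w1.png

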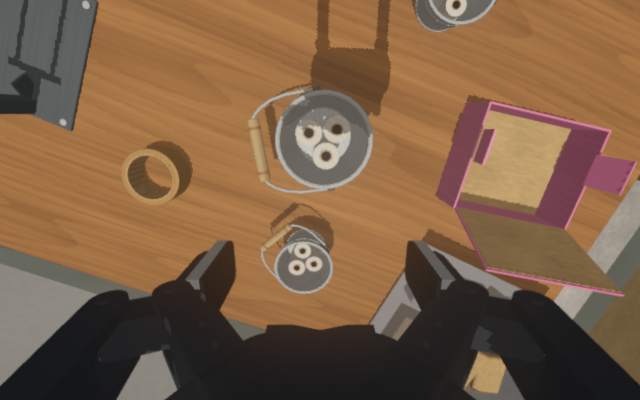

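The wrist view shows the big pail's rim centred near (324,139), its grip from about (253,122) to (264,180), the small pail at (303,265), and tape at (151,177). Next I measure the grip from three views.

```bash
python3 - <<'E'
from h import *
W=eyes.get_image("wrist")
ob=[]
hsv=cv2.cvtColor(W["frame"],cv2.COLOR_RGB2HSV)
ds=eyes.regions_of("wrist","bail_grip"); 
for d in ds: print(np.round(d["bbox"]),d["confidence"],d["mask"].sum())
a=W["frame"][100:200,230:300].astype(int)
# grip colour: lighter tan than table
m=((a[:,:,0]>170)&(a[:,:,0]-a[:,:,2]>50)).astype(np.uint8); n,lab,stt,ce=cv2.connectedComponentsWithStats(m); k=1+np.argmax(stt[1:,4]); ys,xs=np.nonzero(lab==k)
print("blob",stt[k],ce[k]+[230,100]); r=cv2.minAreaRect(np.c_[xs+230,ys+100].astype(np.float32)); b=cv2.boxPoints(r); print(r)
e=sorted([(np.linalg.norm(b[i]-b[(i+1)%4]),i) for i in range(4)])[:2]
E1,E2=[(b[i]+b[(i+1)%4])/2 for _,i in e]; P=[atz(W,x,.1) for x in (E1,E2)]
print(E1,E2,P,np.linalg.norm(P[0]-P[1]), "dir",np.degrees(np.arctan2(*(P[0]-P[1])[[1,0]])))
for nm in ("scene","side"): 
    im=eyes.get_image(nm)
    for d in eyes.place_of(nm,"bail_grip"): print(nm,d["centre"],tri([(W,(E1+E2)/2),(im,d["centre"])]))
rim=[atz(W,p,.115) for p in [(324,139)]]; print("rim c",rim)
E
```

```text
[259. 226. 292. 253.] 0.71 286
[249.  88. 319. 192.] 0.57 1047
blob [   0   20   70   80 1240] [254.2137 164.8403]
((255.02932739257812, 170.29458618164062), (93.93936157226562, 48.97673797607422), 59.69731903076172)
[231.3299 129.7423] [278.7287 210.8469] [array([0.5938, 0.1406, 0.1   ]), array([0.6855, 0.2417, 0.1   ])] 0.13655331999458706 dir -132.20529264149417
scene [366.5, 207.2] (array([0.6237, 0.1813, 0.1182]), [0.014217494730478059, 0.014217494730478003])
scene [406.5, 226.1] (array([0.6949, 0.2252, 0.0586]), [0.062193556139952894, 0.06219355613995278])
scene [345.7, 168.2] (array([0.5621, 0.171 , 0.2637]), [0.05377859595037948, 0.05377859595037954])
side [328.9, 181.7] (array([0.6242, 0.1901, 0.0923]), [0.015231344817703689, 0.015231344817703517])
side [362.8, 172.0] (array([0.6802, 0.1811, 0.1137]), [0.04523245495021504, 0.045232454950215106])
side [218.9, 169.3] (array([0.419 , 0.1863, 0.2435]), [0.17835423273601175, 0.17835423273601192])
rim c [array([0.5589, 0.2676, 0.115 ])]
```

```bash
python3 - <<'E'
from h import *
im=cv2.imread("pics/w1.png")[80:205,235:385]
im=cv2.resize(im,None,fx=4.8,fy=4.8,interpolation=cv2.INTER_CUBIC)
cv2.imwrite("pics/w1c.png",im)
E
```

```text
(no output)
```

View pics/w1c.png

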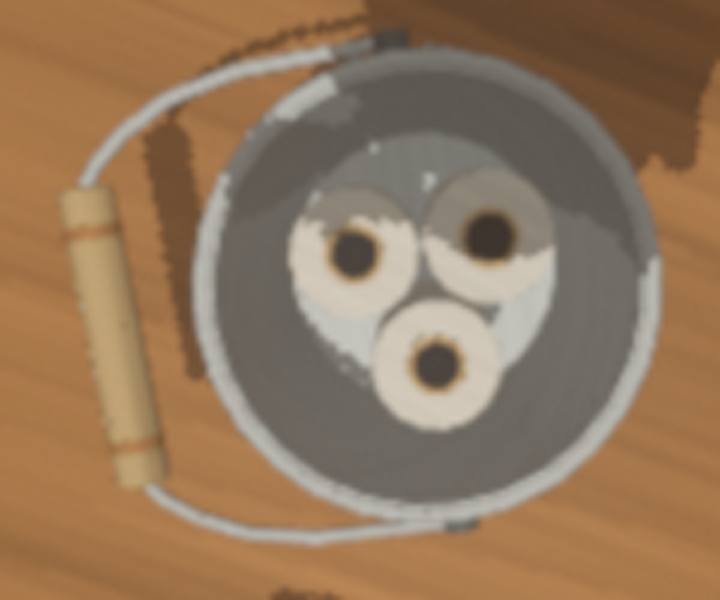

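The crop shows the grip from (87,188) to (143,487), the rim centred at (427,284), and the ears at (390,40) and (462,524).

```bash
python3 - <<'E'
from h import *
W=eyes.get_image("wrist");S=eyes.get_image("scene");D=eyes.get_image("side")
f=lambda p:(np.array(p)+.5)/4.8-.5+[235,80]
E1,E2,C,r,e1,e2=[f(p) for p in [(87,188),(143,487),(114,338),(427,284),(390,40),(462,524)]]
s=(np.array([128,162])+.5)/3.3-.5+[330,160]; d=(np.array([562-396,164])+.5)/3.3-.5+[280,130]
print("grip 3view",tri([(W,C),(S,s),(D,d)]),tri([(W,C),(D,d)]),tri([(W,C),(S,s)]))
a,b=atz(W,E1,.1),atz(W,E2,.1);print("grip z.1",atz(W,C,.1),np.linalg.norm(a-b),"dir",np.degrees(np.arctan2(*(b-a)[[1,0]])))
a,b=atz(W,e1,.1),atz(W,e2,.1);print("ears",(a+b)/2,np.linalg.norm(a-b),"dir",np.degrees(np.arctan2(*(b-a)[[1,0]])))
print("rim",atz(W,r,.115))
for k in [(193,284),(660,284),(427,45),(427,522)]: print(atz(W,f(k),.115))
E
```

```text
grip 3view (array([0.6089, 0.1864, 0.1008]), [0.0026188764993661778, 8.50089387279039e-05, 0.0026095294325412712]) (array([0.6089, 0.1864, 0.1007]), [0.002613673660000106, 0.0026136736600001036]) (array([0.607 , 0.1872, 0.0996]), [0.0007642038255356058, 0.0007642038255355769])
grip z.1 [0.6064 0.1867 0.1   ] 0.09056291919867164 dir 28.216766337072208
ears [0.5605 0.2703 0.1   ] 0.14411091608878057 dir 29.500374710643477
rim [0.557  0.2686 0.115 ]
[0.5807 0.2057 0.115 ]
[0.5332 0.3312 0.115 ]
[0.4964 0.2454 0.115 ]
[0.6229 0.2938 0.115 ]
```

```bash
python3 - <<'E'
from h import *
go([0.6065,0.1868,0.17],118.8)
E
```

```text
t 3.35 pos [0.5933 0.2759 0.3885] toolx -159.29 tooly 110.71 tz [ 0.0002  0.0002 -1.    ] w 0.0855632452197187 F [-0.4929 -0.1464 -0.1857] g 0.0
ROW [ 0.0385 -0.1761  0.437 ] spin -0.0225
```

```bash
python3 -m creep '[[0.3,0.0385,-0.176,0.437,-0.0225],[0.3,0.0385,-0.176,0.437,-0.0225],[0.3,0.0385,-0.176,0.437,-0.0225],[0.3,0.0385,-0.176,0.437,-0.0225],[0.3,0.0385,-0.176,0.437,-0.0225],[0.3,0.0385,-0.176,0.437,-0.0225],[0.3,0.0385,-0.176,0.437,-0.0225]]' 20
python3 - <<'E'
from h import *
go([0.6065,0.1868,0.17],118.8)
W=eyes.get_image("wrist"); save(W,"w2.png"); print(W["fx"],W["cx"],W["cy"],-np.array(W["R"]).T@W["t"])
for n in ("bail_grip","bail_pivot"):
  for d in eyes.place_of("wrist",n)[:2]: print(n,d["centre"],d["confidence"],atz(W,d["centre"],.1))
st()
E
```

```text
clock: 4.05
position: [0.6073, 0.1867, 0.1704]
ee_rot: [0.0, -0.248, 0.969, 0.0]
contact_force: [-0.6, 1.1, 1.2]
width: 0.0258
gripper_force: 0.0
t 4.05 pos [0.6073 0.1867 0.1704] toolx -151.28 tooly 118.72 tz [ 0.0002  0.0008 -1.    ] w 0.02577787904766849 F [-0.6064  1.0541  1.2319] g 0.0
ROW [0.0013 0.001  0.0007] spin -0.0002
287.38590900680356 319.934204140443 194.85075515792008 [0.5461 0.1536 0.2989]
bail_grip [315.9, 212.4] 0.91 [0.6086 0.1846 0.1   ]
bail_pivot [441.4, 210.3] 0.9 [0.563  0.2646 0.1   ]
bail_pivot [318.4, 216.2] 0.53 [0.6103 0.1877 0.1   ]
t 4.2 pos [0.6087 0.1874 0.1727] toolx -151.2 tooly 118.8 tz [ 0.0053  0.0015 -1.    ] w 0.025150480763155264 F [ 0.6354 -0.3004 -0.8484] g 0.0
```

View pics/w2.png

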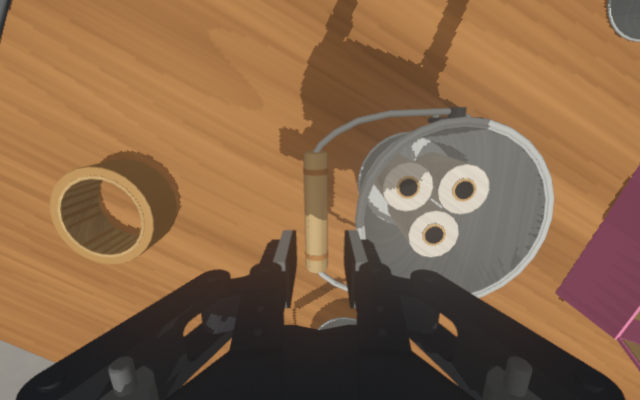

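The grip sits at column 316.5, running from (315,155) to (318,272), and the fingers' midline is at about 320. I shift about 2.3 mm along -y, narrow the fingers to fit between grip and rim, and lower in steps.

```bash
python3 -m creep '[[0.25,0,-0.0045,0.04,0],[0.25,0,-0.0045,0.08,0],[0.25,0,-0.0045,0.095,0],[0.25,0,-0.0045,0.105,0],[0.25,0,-0.0045,0.11,0],[0.25,0,-0.0045,0.11,0]]' 20
python3 - <<'E'
from h import *
st();W=eyes.get_image("wrist"); save(W,"w3.png"); st()
E
```

```text
clock: 4.8
position: [0.6086, 0.1845, 0.1155]
ee_rot: [0.001, -0.248, 0.969, 0.0]
contact_force: [-0.3, 0.4, 0.3]
width: 0.0212
gripper_force: 0.0
t 4.8 pos [0.6086 0.1845 0.1155] toolx -151.24 tooly 118.76 tz [ 0.0014  0.0004 -1.    ] w 0.02115310131236534 F [-0.2984  0.3813  0.2539] g 0.0
t 4.85 pos [0.6086 0.1844 0.1156] toolx -151.25 tooly 118.75 tz [ 0.0015  0.0004 -1.    ] w 0.02111260509300373 F [ 0.5612 -0.682   0.1812] g 0.0
```

View pics/w3.png

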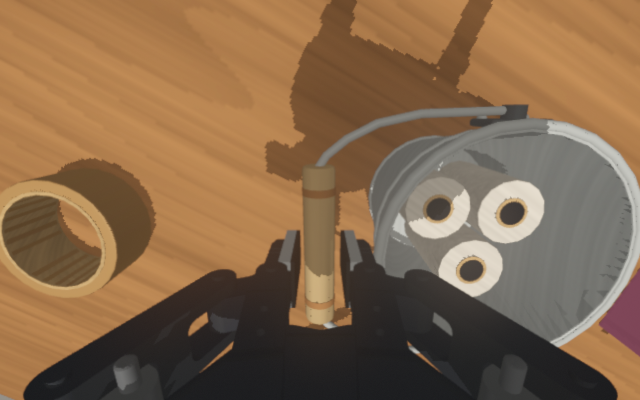

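The grip (column 319) lies centred between the pads (299 and 342), with the right finger clear of the rim at about column 378. I lower the rest.

```bash
python3 -m creep '[[0.25,0,0,0.01,0],[0.25,0,0,0.02,0],[0.25,0,0,0.028,0],[0.25,0,0,0.036,0],[0.25,0,0,0.036,0]]' 20;  python3 -c "
from h import *
st()"
```

```text
clock: 5.35
position: [0.6076, 0.184, 0.0959]
ee_rot: [-0.001, -0.248, 0.969, 0.0]
contact_force: [-0.3, 0.4, -0.1]
width: 0.0216
gripper_force: 0.0
t 5.35 pos [0.6076 0.184  0.0959] toolx -151.26 tooly 118.74 tz [-0.0016 -0.0002 -1.    ] w 0.021591851644136063 F [-0.3499  0.4109 -0.1006] g 0.0
```

```bash
python3 -m creep '[[0.1,0,0,0,0],[0.1,0,0,0,0],[0.1,0,0,0,0],[0.1,0,0.0016,-0.025,0],[0.1,0,0.0065,-0.049,0],[0.1,0,0.0145,-0.073,0],[0.1,0,0.0255,-0.095,0],[0.1,0,0.039,-0.116,0],[0.1,0,0.0556,-0.134,0],[0.1,0,0.0556,-0.134,0]]' 20;  python3 -c "
from h import *
st()
W=eyes.get_image('side');save(W,'s1.png')
for d in eyes.place_of('side','bail_grip')+eyes.place_of('side','pail'): print(d)
c2=cv2.resize(W['frame'][90:230,230:410],None,fx=4,fy=4,interpolation=cv2.INTER_CUBIC);cv2.imwrite('pics/s1c.png',c2[:,:,::-1])"
```

```text
clock: 6.35
position: [0.5949, 0.21, 0.1657]
ee_rot: [0.002, -0.249, 0.969, 0.0]
contact_force: [0.4, -1.9, -0.7]
width: 0.0158
gripper_force: 19.8
t 6.35 pos [0.5949 0.21   0.1657] toolx -151.18 tooly 118.82 tz [ 0.0029  0.0013 -1.    ] w 0.01582737790030916 F [ 0.4343 -1.8588 -0.6889] g 19.844277799129486
{'centre': [324.7, 160.0], 'confidence': 0.63}
{'centre': [360.7, 172.1], 'confidence': 0.58}
{'centre': [221.6, 172.2], 'confidence': 0.42}
{'centre': [241.3, 183.8], 'confidence': 0.87}
{'centre': [360.2, 179.0], 'confidence': 0.73}
{'centre': [308.8, 188.8], 'confidence': 0.64}
{'centre': [323.7, 159.1], 'confidence': 0.25}
```

View pics/s1c.png

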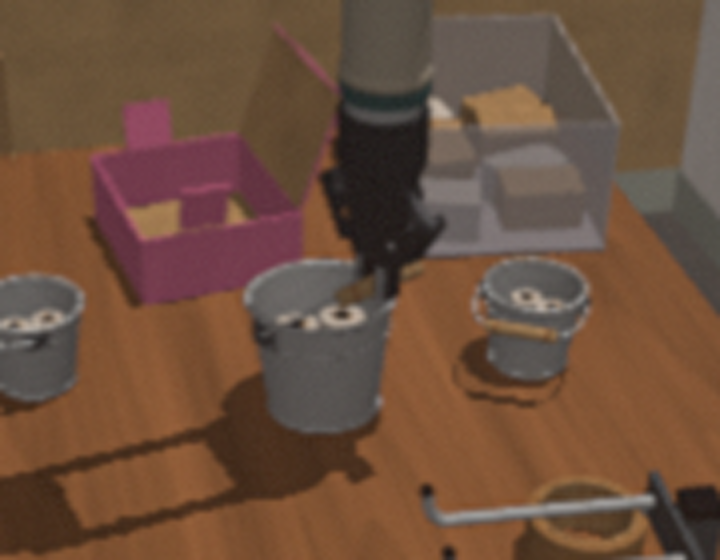

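The grip is held at about 45° and the pail stands flat on the bench at crop (325,350). I loosen the fingers and nudge the bail the rest of the way with the outer finger, then close.

```bash
python3 -m creep '[[0.3,0,0,0,0],[0.3,0,0,0,0],[0.3,0,0.023,-0.0164,0],[0.3,0,0.047,-0.03,0],[0.3,0,0.07,-0.041,0],[0.3,0,0.093,-0.049,0],[0.3,0,0.118,-0.054,0],[0.3,0,0.1344,-0.0556,0],[0.3,0,0.1344,-0.0556,0]]' 20;  python3 -c "
from h import *
st()
A=eyes.get_image('side');B=eyes.get_image('scene');C=eyes.get_image('wrist')
f=lambda a:cv2.resize(a,(400,300),interpolation=cv2.INTER_CUBIC)
c=np.hstack([f(A['frame'][110:215,250:390]),f(B['frame'][140:245,310:450])])
c=np.vstack([c,np.hstack([f(C['frame'][100:400,120:520]),0*f(C['frame'])])]);cv2.imwrite('pics/m2.png',c[:,:,::-1])"
```

```text
clock: 7.4
position: [0.5613, 0.269, 0.1915]
ee_rot: [-0.0, -0.249, 0.968, 0.0]
contact_force: [-0.0, 0.0, 1.2]
width: 0.0257
gripper_force: 0.4
t 7.4 pos [0.5613 0.269  0.1915] toolx -151.15 tooly 118.85 tz [-0.0008  0.0006 -1.    ] w 0.025651318889076118 F [-0.0366  0.029   1.1781] g 0.4241521283984184
```

View pics/m2.png

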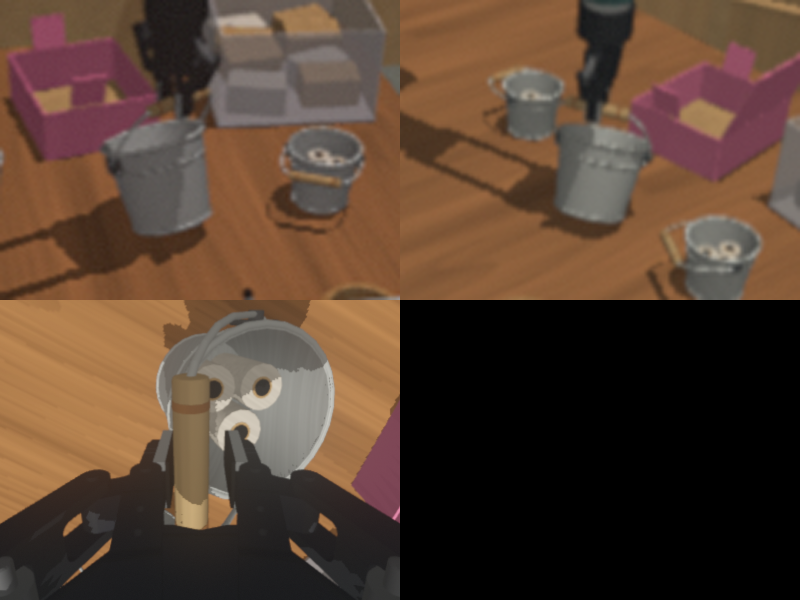

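The composite suggests the pail is leaning or displaced: in the wrist view the rim centre is about 50 px right of the tool midline. I measure this before acting.

```bash
cat > pose.py <<'E'
from h import *
def look(labels=("bail_pivot","bail_grip","pail"),ref=None):
    ims={c:eyes.get_image(c) for c in ("scene","side","wrist")}
    for l,z0 in zip(labels,(np.array([.56,.27,.1]),np.array([.56,.27,.19]),np.array([.56,.27,0.]))):
        if ref is not None: z0=np.array(ref[l])
        ob=[]
        for c,im in ims.items():
            p0=proj(im,z0); ds=eyes.place_of(c,l)
            ds=[d for d in ds if np.linalg.norm(np.array(d["centre"])-p0)<(20 if c!="wrist" else 80)]
            if ds:
                d=min(ds,key=lambda d:np.linalg.norm(np.array(d["centre"])-p0)); ob.append((im,d["centre"])); print(" ",l,c,np.round(d["centre"],1),"exp",p0.round(1),round(d["confidence"],2))
        if len(ob)>1:
            X,e=tri(ob); print(l,X,np.round(e,4))
    return ims
if __name__=="__main__":
    st();look();st()
E
python3 pose.py
```

```text
t 7.55 pos [0.5623 0.2673 0.1912] toolx -151.24 tooly 118.76 tz [-0.0004 -0.0005 -1.    ] w 0.02557195956433354 F [-0.3478 -1.027   0.75  ] g 0.45549239963293076
  bail_pivot scene [381.8 188.3] exp [376.3 196.8] 0.89
  bail_pivot side [301.2 160.6] exp [310.1 168.4] 0.82
  bail_pivot wrist [367.3 209.7] exp [324.1 202.7] 0.93
bail_pivot [0.5417 0.305  0.1162] [0.0074 0.0071 0.0073]
  bail_grip scene [381.  174.7] exp [378.2 177.7] 0.5
  bail_grip side [310.3 144.9] exp [310.4 146.2] 0.42
  bail_grip wrist [311.1 263.7] exp [326.5 256.3] 0.9
bail_grip [0.5631 0.2698 0.1992] [0.0097 0.0054 0.0066]
  pail scene [377.4 214.3] exp [374.4 216.8] 0.63
  pail side [307.9 187.2] exp [309.7 191.4] 0.79
  pail wrist [322.7 182.8] exp [322.9 176.5] 0.73
pail [0.5615 0.2773 0.0125] [0.0053 0.0069 0.0059]
t 8.15 pos [0.5624 0.2675 0.1916] toolx -151.26 tooly 118.74 tz [-0.0001  0.0002 -1.    ] w 0.02541821403571617 F [-0.2228 -0.3007  0.0739] g 0.25339264422655106
```

The pail leans about 20° toward +y because the push was too brisk; its bail is still at about 45° in the pail frame. I back off slowly so it settles, then push much more slowly.

```bash
python3 -m creep '[[0.3,0,-0.012,0.001,0],[0.3,0,-0.024,0.003,0],[0.3,0,-0.037,0.005,0],[0.3,0,-0.05,0.009,0],[0.3,0,-0.063,0.014,0],[0.3,0,-0.076,0.02,0],[0.3,0,-0.09,0.028,0],[0.3,0,-0.105,0.037,0],[0.3,0,-0.12,0.046,0],[0.3,0,-0.138,0.0556,0]]' 20; python3 pose.py
```

```text
clock: 9.15
position: [0.5957, 0.2065, 0.1633]
ee_rot: [-0.0, -0.248, 0.969, 0.0]
contact_force: [-0.3, 0.6, -0.2]
width: 0.026
gripper_force: 0.2
t 9.15 pos [0.5957 0.2065 0.1633] toolx -151.25 tooly 118.75 tz [-0.0003  0.0001 -1.    ] w 0.025975953811014293 F [-0.2962  0.5913 -0.17  ] g 0.1970625389367342
  bail_pivot scene [377.8 196.4] exp [376.3 196.8] 0.89
  bail_pivot side [309.8 169.6] exp [310.1 168.4] 0.78
  bail_pivot wrist [414.4 218.2] exp [423.3 215.2] 0.93
bail_pivot [0.5626 0.2705 0.0981] [0.0058 0.0046 0.0045]
  bail_grip scene [372.2 188.8] exp [378.2 177.7] 0.54
  bail_grip side [323.5 156.5] exp [310.4 146.2] 0.61
bail_grip [0.5931 0.2126 0.1765] [0.0015 0.0015]
  pail scene [374.7 214.9] exp [374.4 216.8] 0.58
  pail side [308.9 192.8] exp [309.7 191.4] 0.77
  pail wrist [385.9 183. ] exp [390.2 182.7] 0.98
pail [0.5588 0.2674 0.0029] [0.0069 0.0063 0.0039]
t 9.75 pos [0.5956 0.2072 0.164 ] toolx -151.23 tooly 118.77 tz [ 0.0004  0.0002 -1.    ] w 0.025436142647768136 F [0.4869 0.6181 1.3207] g 0.0
```

```bash
python3 -m creep '[[0.3,0,0.005,-0.004,0],[0.3,0,0.01,-0.008,0],[0.3,0,0.015,-0.012,0],[0.3,0,0.02,-0.016,0],[0.3,0,0.025,-0.02,0],[0.3,0,0.03,-0.023,0],[0.3,0,0.035,-0.026,0],[0.3,0,0.04,-0.029,0],[0.3,0,0.045,-0.031,0],[0.3,0,0.05,-0.033,0]]' 20; python3 pose.py
```

```text
clock: 10.75
position: [0.5834, 0.2292, 0.1803]
ee_rot: [-0.0, -0.248, 0.969, 0.0]
contact_force: [-0.0, -1.3, 0.3]
width: 0.0257
gripper_force: 0.5
t 10.75 pos [0.5834 0.2292 0.1803] toolx -151.25 tooly 118.75 tz [-0.0002  0.0002 -1.    ] w 0.025723116313547505 F [-0.0462 -1.3439  0.2717] g 0.4798911139369011
  bail_pivot side [313.2 168.2] exp [310.1 168.4] 0.57
  bail_pivot wrist [373.6 207.9] exp [380.2 206.9] 0.73
bail_pivot [0.5664 0.2648 0.1027] [0.0038 0.0038]
  bail_grip side [321.5 154.7] exp [310.4 146.2] 0.54
  pail scene [373.9 217.5] exp [374.4 216.8] 0.7
  pail side [308.3 191.7] exp [309.7 191.4] 0.81
  pail wrist [357.4 181.8] exp [361.8 178.5] 0.56
pail [ 0.5602  0.2683 -0.0011] [0.0018 0.0058 0.0054]
t 11.35 pos [0.5836 0.2289 0.1802] toolx -151.26 tooly 118.74 tz [-0.0001  0.0001 -1.    ] w 0.02571315415246823 F [-0.9206  0.0042 -0.197 ] g 0.0
```

The pail stays flat and the bail is turning. I continue slowly.

```bash
python3 -m creep '[[0.3,0,0.0045,-0.002,0],[0.3,0,0.009,-0.004,0],[0.3,0,0.0135,-0.006,0],[0.3,0,0.018,-0.008,0],[0.3,0,0.0225,-0.01,0],[0.3,0,0.027,-0.012,0],[0.3,0,0.0315,-0.014,0],[0.3,0,0.036,-0.015,0],[0.3,0,0.0405,-0.016,0],[0.3,0,0.045,-0.017,0]]' 20; python3 -m creep '[[0.3,0,0.0045,-0.001,0],[0.3,0,0.009,-0.002,0],[0.3,0,0.0135,-0.003,0],[0.3,0,0.018,-0.004,0],[0.3,0,0.0225,-0.0045,0],[0.3,0,0.027,-0.005,0],[0.3,0,0.0315,-0.0055,0],[0.3,0,0.036,-0.006,0],[0.3,0,0.0405,-0.006,0],[0.3,0,0.043,-0.006,0]]' 20;python3 pose.py
```

```text
clock: 12.35
position: [0.5726, 0.2488, 0.1888]
ee_rot: [-0.0, -0.248, 0.969, 0.0]
contact_force: [0.5, -0.6, 0.5]
width: 0.0255
gripper_force: 0.3
clock: 13.35
position: [0.5623, 0.2677, 0.1918]
ee_rot: [0.0, -0.248, 0.969, 0.0]
contact_force: [-0.0, -1.9, -1.1]
width: 0.0259
gripper_force: 0.2
t 13.35 pos [0.5623 0.2677 0.1918] toolx -151.24 tooly 118.76 tz [-0.      0.0002 -1.    ] w 0.025906332531758454 F [-0.0072 -1.9346 -1.1265] g 0.1888979785144329
  bail_pivot scene [377.8 196. ] exp [376.3 196.8] 0.74
  bail_pivot side [308.2 165.7] exp [310.1 168.4] 0.86
bail_pivot [0.5567 0.2823 0.101 ] [0.003 0.003]
  bail_grip scene [376.1 174.7] exp [378.2 177.7] 0.55
  bail_grip wrist [313.5 264.4] exp [324.9 255.8] 0.57
bail_grip [0.5578 0.2617 0.2058] [0.0018 0.0018]
  pail scene [374.1 217.4] exp [374.4 216.8] 0.61
  pail side [309.5 191.9] exp [309.7 191.4] 0.96
  pail wrist [317.6 175.3] exp [322.1 176.2] 0.56
pail [ 0.5606  0.2664 -0.0005] [0.0013 0.0022 0.0017]
t 13.95 pos [0.5624 0.2674 0.1918] toolx -151.26 tooly 118.74 tz [-0.      0.0001 -1.    ] w 0.025266466848101424 F [0.9514 0.622  0.6228] g 0.0
```

```bash
python3 -m creep '[[0.25,0,0.002,0,0],[0.22,0,0.002,0,0],[0.2,0,0.002,0,0],[0.1,0,0.002,0,0],[0.1,0,0.002,0,0],[0.1,0,0.002,0,0],[0.1,0,0.002,0,0]]' 25;python3 pose.py; python3 -c "
from h import *
f=lambda a:cv2.resize(a,(400,300),interpolation=cv2.INTER_CUBIC)
A,B,C=[eyes.get_image(n)['frame'] for n in ('side','scene','wrist')]
c=np.vstack([np.hstack([f(A[110:215,250:390]),f(B[140:245,310:450])]),np.hstack([f(C[100:400,120:520]),0*f(C)])]);cv2.imwrite('pics/m3.png',c[:,:,::-1])"
```

```text
clock: 14.65
position: [0.562, 0.2683, 0.1919]
ee_rot: [0.0, -0.248, 0.969, 0.0]
contact_force: [0.0, -0.4, 1.1]
width: 0.0156
gripper_force: 24.4
t 14.65 pos [0.562  0.2683 0.1919] toolx -151.25 tooly 118.75 tz [ 0.0002  0.0001 -1.    ] w 0.015597154887398431 F [ 0.0326 -0.3841  1.1337] g 24.39726859331131
  bail_pivot scene [379.1 196.2] exp [376.3 196.8] 0.92
  bail_pivot side [311.3 167. ] exp [310.1 168.4] 0.65
bail_pivot [0.566  0.2789 0.1014] [0.0014 0.0014]
  bail_grip scene [378.6 175.8] exp [378.2 177.7] 0.47
  bail_grip side [310.6 146.5] exp [310.4 146.2] 0.53
  bail_grip wrist [320.1 264.8] exp [323.6 255.5] 0.63
bail_grip [0.561  0.2692 0.1947] [0.0041 0.005  0.002 ]
  pail scene [375.  216.5] exp [374.4 216.8] 0.89
  pail side [310.2 193. ] exp [309.7 191.4] 0.61
  pail wrist [319.7 178. ] exp [321.6 176.1] 0.57
pail [ 0.562   0.2695 -0.0019] [0.0041 0.0042 0.0013]
t 15.25 pos [0.562  0.2684 0.1919] toolx -151.25 tooly 118.75 tz [ 0.0002  0.0001 -1.    ] w 0.016207163904921246 F [-1.0055 -0.2927  1.8562] g 24.464132487773895
```

Bail upright (grip (0.561,0.269,0.195)) over a flat pail (foot (0.562,0.270,0)). I lift gently, then measure the stand.

```bash
python3 -m creep '[[0.1,0,0,-0.002,0],[0.1,0,0,-0.008,0],[0.1,0,0,-0.025,0],[0.1,0,0,-0.05,0],[0.1,0,0,-0.08,0],[0.1,0,0,-0.115,0],[0.1,0,0,-0.15,0],[0.1,0,0,-0.18,0],[0.1,0,0,-0.195,0],[0.1,0,0,-0.2,0]]' 45; python3 - <<'E'
from h import *
from collections import defaultdict
R=defaultdict(list)
for k in range(4):
    for c in ("scene","side"):
        im=eyes.get_image(c)
        for l in ("stand","hook_seat","hook_tips"):
            d=eyes.place_of(c,l)
            if d: R[c,l].append(d[0]["centre"])
ims={c:eyes.get_image(c) for c in("scene","side")}
for l in ("stand","hook_seat","hook_tips"):
    m={c:np.median(R[c,l],0) for c in ims}
    print(l,m,[np.std(R[c,l],0).round(1) for c in ims],*tri([(ims[c],m[c]) for c in ims]))
for n in ("side","scene"):
    a=ims[n]["frame"]; save(ims[n],n+"3.png")
A=cv2.resize(ims["side"]["frame"][190:320,300:430],(400,400),interpolation=cv2.INTER_CUBIC)
B=cv2.resize(ims["scene"]["frame"][175:305,215:345],(400,400),interpolation=cv2.INTER_CUBIC)
C=cv2.resize(ims["side"]["frame"][100:240,230:416],(400,200*301//200),interpolation=cv2.INTER_CUBIC)[:200]
A2=ims["side"]["frame"][90:190,210:410];B2=ims["scene"]["frame"][120:220,290:490]
top=np.hstack([A,B]);bot=np.hstack([cv2.resize(A2,(400,200)),cv2.resize(B2,(400,200))])
cv2.imwrite("pics/m4.png",np.vstack([top,bot])[:,:,::-1]); st()
E
```

```text
clock: 16.4
position: [0.5624, 0.2685, 0.2933]
ee_rot: [0.001, -0.248, 0.969, 0.0]
contact_force: [0.1, -0.4, -3.9]
width: 0.0155
gripper_force: 44.0
stand {'scene': array([275.25, 262.95]), 'side': array([352.75, 287.65])} [array([2.2, 1.7]), array([1. , 1.1])] [ 0.5783 -0.214   0.0019] [0.0002506452152439656, 0.0002506452152441029]
hook_seat {'scene': array([269.05, 208.5 ]), 'side': array([360.3, 222.6])} [array([1.7, 1.5]), array([2.4, 0.3])] [ 0.5773 -0.22    0.2408] [0.00085031700242343, 0.0008503170024233643]
hook_tips {'scene': array([261.4, 197.4]), 'side': array([337.8 , 217.15])} [array([1.6, 0.9]), array([1. , 0.5])] [ 0.5223 -0.2158  0.2577] [0.005464261367465606, 0.005464261367465667]
t 18.1 pos [0.5619 0.2683 0.2918] toolx -151.26 tooly 118.74 tz [ 0.  0. -1.] w 0.01526970171298109 F [-0.1755 -0.0931 -4.2434] g 43.991124629974365
```

View pics/m4.png

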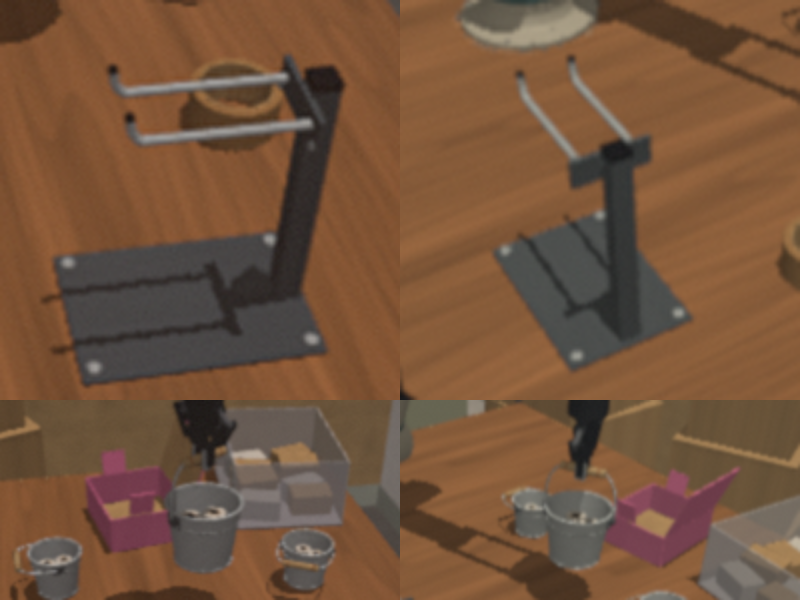

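The pail hangs level at the lower panels, (205,525) and (580,530). In the upper panels the prong tips are at side (113,70) and (129,117) and scene (519,74) and (571,59), with all four foot-plate corners clear. I fit the stand pose to these points.

```bash
cat > fit.py <<'E'
from h import *
from scipy.optimize import least_squares
k=400/130
M=dict(tipf=(-55,30,258),tipn=(-55,-30,258),rootf=(94,30,232.5),rootn=(94,-30,232.5),cff=(-90,75,6),cbf=(130,75,6),cbn=(130,-75,6),cfn=(-90,-75,6))
side=dict(tipf=(113,70),tipn=(129,117),rootf=(287,77),rootn=(313,124),cff=(55,258),cbf=(275,233),cbn=(325,353),cfn=(85,384))
scene=dict(tipf=(171,59),tipn=(119,74),rootf=(231,140),rootn=(174,157),cff=(200,210),cbf=(292,318),cbn=(173,370),cfn=(93,252))
I={c:eyes.get_image(c) for c in("scene","side")}
f=lambda p,o:(np.array(p)+.5)/k-.5+o
O=[(I["side"],f(side[n],[300,190]),np.array(M[n])/1e3) for n in M]+[(I["scene"],f(scene[n],[215,175]),np.array(M[n])/1e3) for n in M]
def res(v,full=True):
    R=Ro.from_euler("z",v[2]).as_matrix()
    return np.concatenate([proj(im,R@m+[v[0],v[1],v[3] if len(v)>3 else 0])-p for im,p,m in O])
for x0 in ([.578,-.218,0.],[.578,-.218,0.,0.]):
    r=least_squares(res,x0,loss="soft_l1"); print(r.x,np.degrees(r.x[2])); 
print(r.fun.reshape(-1,2).round(1).tolist())
for n in M: print(n,*tri([(I["side"],f(side[n],[300,190])),(I["scene"],f(scene[n],[215,175]))]))
E
python3 fit.py
```

```text
[ 0.5774 -0.2221 -0.0524] -3.00298073232436
[ 0.5774 -0.2218 -0.0526 -0.0004] -3.014962969519069
[[-0.0, 0.1], [0.2, 0.5], [0.1, 0.5], [-0.5, 0.3], [-0.8, -0.5], [0.6, -0.8], [1.4, -0.7], [-0.6, -0.0], [-0.7, -0.0], [-0.4, 0.1], [0.8, 2.4], [1.8, 3.0], [1.1, -0.7], [0.0, -0.5], [-1.5, -0.3], [-1.2, -0.8]]
tipf [ 0.5246 -0.187   0.2566] [0.00033620665372524996, 0.00033620665372528183]
tipn [ 0.521  -0.2473  0.2575] [0.00013782452159162827, 0.00013782452159159282]
rootf [ 0.6702 -0.1989  0.2382] [0.0022335702304102844, 0.002233570230410365]
rootn [ 0.6666 -0.262   0.2409] [0.0024804785169270107, 0.002480478516927125]
cff [ 0.4931 -0.1471  0.0066] [0.001125227922313136, 0.0011252279223131637]
cbf [ 0.7101 -0.1531  0.0018] [2.625765453649894e-05, 2.625765453662641e-05]
cbn [ 0.7019 -0.2987 -0.0012] [0.0010837465899844845, 0.0010837465899844073]
cfn [ 0.4859 -0.2891  0.0017] [0.00029146222589191556, 0.00029146222589197606]
```

The stand fit gives origin (0.577,-0.220), yaw -3.1°, tips at (0.5246,-0.187) and (0.521,-0.247). I carry the pail smoothly to the front of the hook with spin +0.3385 (the other way would exceed joint 6's range).

```bash
python3 -m creep '[[0.1,0.007,-0.007,0,0.0034],[0.1,0.021,-0.021,0,0.01],[0.1,0.043,-0.042,0,0.02],[0.1,0.071,-0.07,0,0.034],[0.1,0.1,-0.098,0,0.047],[0.1,0.129,-0.127,0,0.061],[0.1,0.157,-0.155,0,0.074],[0.1,0.186,-0.183,0,0.088],[0.1,0.214,-0.211,0,0.102],[0.1,0.243,-0.239,0,0.115]]' 45; python3 - <<'E'
from h import *
s,R=st(); t=np.array([.4179,-.2116,.292]); d=R.T@(t-s["position"])/.5; print(d, s["qpos"])
cur=np.degrees(np.arctan2(R[1,1],R[0,1])); print("spin",-(-3.1-cur)/360)
E
```

```text
clock: 19.2
position: [0.5121, 0.1036, 0.292]
ee_rot: [0.0, 0.113, 0.994, -0.0]
contact_force: [0.2, -0.7, -4.1]
width: 0.0155
gripper_force: 44.0
t 19.2 pos [0.5121 0.1036 0.292 ] toolx 167.03 tooly 77.03 tz [ 0.0002 -0.0005 -1.    ] w 0.015517082596165884 F [ 0.2347 -0.7016 -4.0755] g 43.97422134876251
[ 0.042  -0.6567  0.0002] [ 0.0668  0.1725  1.5288 -0.0005  1.4401 -1.2775]
spin 0.2225751178832361
```

```bash
python3 -m creep '[[0.1,0.003,-0.039,0,0.013],[0.1,0.005,-0.079,0,0.027],[0.1,0.008,-0.118,0,0.04],[0.1,0.01,-0.158,0,0.054],[0.1,0.013,-0.197,0,0.067],[0.1,0.015,-0.237,0,0.08],[0.1,0.018,-0.276,0,0.094],[0.1,0.02,-0.315,0,0.107],[0.1,0.023,-0.355,0,0.12],[0.1,0.025,-0.394,0,0.134]]' 45; python3 - <<'E'
from h import *
s,R=st(); t=np.array([.4179,-.2116,.292]); d=R.T@(t-s["position"])/.5; print(d, s["qpos"])
cur=np.degrees(np.arctan2(R[1,1],R[0,1])); print("spin",-(-3.1-cur)/360)
E
```

```text
clock: 20.2
position: [0.4563, -0.0855, 0.292]
ee_rot: [0.0, 0.509, 0.861, -0.0]
contact_force: [-0.2, 0.7, -3.6]
width: 0.0153
gripper_force: 44.0
t 20.2 pos [ 0.4563 -0.0855  0.292 ] toolx 118.78 tooly 28.78 tz [ 0.0002 -0.0006 -1.    ] w 0.015272458472047319 F [-0.1694  0.7146 -3.5748] g 43.97124230861664
[-0.184  -0.1888  0.0002] [-0.3349  0.0817  1.6372 -0.0005  1.4224 -0.8371]
spin 0.08855239757185555
```

```bash
python3 -m creep '[[0.1,-0.026,-0.026,0,0.012],[0.1,-0.052,-0.053,0,0.025],[0.1,-0.077,-0.079,0,0.037],[0.1,-0.101,-0.104,0,0.049],[0.1,-0.123,-0.127,0,0.059],[0.1,-0.144,-0.147,0,0.069],[0.1,-0.16,-0.164,0,0.077],[0.1,-0.173,-0.178,0,0.083],[0.1,-0.18,-0.185,0,0.087],[0.1,-0.184,-0.189,0,0.0886]]' 45; python3 - <<'E'
from h import *
from pose import look
go([.4179,-.2116,.292],-3.1)
g=np.array([.4179,-.2116,.297])
for k in range(2): look(ref=dict(bail_pivot=g-[0,0,.095],bail_grip=g,pail=g-[0,0,.195]))
W=eyes.get_image("wrist")
for l in ("hook_tips","hook_seat","stand"): print(l,eyes.place_of("wrist",l),proj(W,[.5228,-.217,.2615]),proj(W,[.5777,-.2203,.2365]))
st()
E
```

```text
clock: 21.2
position: [0.4195, -0.2109, 0.2918]
ee_rot: [-0.0, 0.725, 0.689, 0.0]
contact_force: [-0.2, -0.3, -4.5]
width: 0.016
gripper_force: 44.0
t 21.2 pos [ 0.4195 -0.2109  0.2918] toolx 87.12 tooly -2.88 tz [ 0.0002  0.0003 -1.    ] w 0.015985743571976633 F [-0.2043 -0.2952 -4.5066] g 43.96793603897095
ROW [-0.0015 -0.0031 -0.0005] spin 0.0006
  bail_pivot scene [253.  193.3] exp [251.  195.7] 0.61
  bail_pivot side [293.5 241.8] exp [295.5 241.4] 0.65
bail_pivot [ 0.4127 -0.2039  0.2013] [0.0051 0.0051]
  bail_grip scene [249.9 169.4] exp [248.5 172.5] 0.47
  bail_grip side [292.7 212.4] exp [295.2 210.5] 0.78
  bail_grip wrist [320.9 263.9] exp [318.  265.5] 0.9
bail_grip [ 0.415  -0.2086  0.2993] [0.0077 0.0081 0.0045]
  pail side [294.8 271.3] exp [295.8 270.3] 0.91
  pail wrist [319.5 179.3] exp [319. 178.] 0.74
pail [ 0.4166 -0.2132  0.1004] [0.0017 0.0017]
  bail_pivot scene [252.7 194.1] exp [251.  195.7] 0.76
  bail_pivot side [297.  241.7] exp [295.5 241.4] 0.81
bail_pivot [ 0.4206 -0.2085  0.2039] [0.0048 0.0048]
  bail_grip scene [251.8 171.3] exp [248.5 172.5] 0.54
  bail_grip side [293.  211.4] exp [295.2 210.5] 0.49
bail_grip [ 0.4135 -0.1997  0.2914] [0.0046 0.0046]
  pail scene [255.7 216.6] exp [253.4 218.3] 0.77
  pail side [291.3 271.8] exp [295.8 270.3] 0.7
  pail wrist [317.1 175.1] exp [319.  178.1] 0.74
pail [ 0.4115 -0.2053  0.0985] [0.0065 0.0065 0.0056]
hook_tips [{'centre': [432.9, 321.4], 'confidence': 0.54}] [492.6813 235.5458] [550.2634 221.3584]
hook_seat [] [492.6813 235.5458] [550.2634 221.3584]
stand [{'centre': [427.9, 168.8], 'confidence': 0.73}] [492.6813 235.5458] [550.2634 221.3584]
t 22.6 pos [ 0.4197 -0.2107  0.2917] toolx 87.21 tooly -2.79 tz [ 0.      0.0001 -1.    ] w 0.015444852787791981 F [ 0.123  -0.4248 -4.8053] g 43.96534860134125
```

Pail level and in front of the tips. I move in along the prongs above the tips.

```bash
python3 -m creep '[[0.1,0,0.004,0,0.0007],[0.1,0,0.012,0,0.0007],[0.1,-0.001,0.024,0,0.0007],[0.1,-0.001,0.04,0,0.0007],[0.1,-0.001,0.056,0,0.0007],[0.1,-0.001,0.072,0,0.0007],[0.1,-0.001,0.088,0,0.0007],[0.1,-0.002,0.104,0,0.0007],[0.1,-0.002,0.12,0,0.0007],[0.1,-0.002,0.136,0,0.0007]]' 45; python3 -m creep '[[0.1,0,0.016,0,0],[0.1,0,0.032,0,0],[0.1,0,0.048,0,0],[0.1,-0.001,0.064,0,0],[0.1,-0.001,0.08,0,0],[0.1,-0.001,0.096,0,0],[0.1,-0.001,0.112,0,0],[0.1,-0.002,0.126,0,0],[0.1,-0.002,0.138,0,0],[0.1,-0.002,0.146,0,0]]' 45;  python3 -m creep '[[0.1,0,0.008,0,0],[0.1,0,0.015,0,0],[0.1,0,0.019,0,0],[0.1,0,0.019,0,0],[0.1,0,0.019,0,0]]' 45; python3 - <<'E'
from h import *
from pose import look
g=np.array([.5697,-.2199,.297]); go([.5697,-.2199,.292],-3.1)
for k in range(2): I=look(ref=dict(bail_pivot=g-[0,0,.095],bail_grip=g,pail=g-[0,0,.195]))
for c in ("scene","side"):
  for l in ("hook_tips","hook_seat"):
    print(c,l,[np.round(d["centre"],1) for d in eyes.place_of(c,l)],proj(I[c],[.5228,-.217,.2615] if l=="hook_tips" else [.5777,-.2203,.2365]))
st()
E
```

```text
clock: 23.6
position: [0.4883, -0.215, 0.2917]
ee_rot: [-0.0, 0.726, 0.688, 0.0]
contact_force: [1.1, -0.3, -4.0]
width: 0.0154
gripper_force: 44.0
clock: 24.6
position: [0.561, -0.2199, 0.2916]
ee_rot: [-0.0, 0.726, 0.688, 0.0]
contact_force: [-0.0, -0.1, -3.7]
width: 0.0157
gripper_force: 44.0
clock: 25.1
position: [0.5697, -0.2203, 0.2918]
ee_rot: [-0.0, 0.726, 0.688, -0.0]
contact_force: [-0.1, 0.8, -4.1]
width: 0.0154
gripper_force: 44.0
t 25.1 pos [ 0.5697 -0.2203  0.2918] toolx 86.95 tooly -3.05 tz [-0.0002  0.0001 -1.    ] w 0.015449536263123582 F [-0.1424  0.7956 -4.0952] g 43.96204948425293
ROW [ 0.0009 -0.0001 -0.0005] spin 0.0002
  bail_pivot scene [270.1 217.4] exp [268.9 216.9] 0.94
  bail_pivot side [354.9 234.6] exp [356.1 235.4] 0.65
bail_pivot [ 0.5689 -0.2145  0.1985] [0.0013 0.0013]
  bail_grip scene [266.1 193.4] exp [266.9 192.5] 0.5
  bail_grip side [355.8 204.9] exp [359.3 204.8] 0.75
  bail_grip wrist [321.3 262.5] exp [321.6 262.8] 0.75
bail_grip [ 0.566  -0.2198  0.2945] [0.0025 0.005  0.0037]
  pail scene [273.8 238.4] exp [270.8 240.5] 0.95
  pail side [3
[... 469 characters left out ...]
_grip [ 0.5644 -0.2222  0.2987] [0.0064 0.0047 0.0064]
  pail scene [270.1 239. ] exp [270.8 240.5] 0.97
  pail side [351.1 263.7] exp [353.1 264. ] 0.95
  pail wrist [318.1 176.5] exp [320.3 176.8] 0.85
pail [ 0.5653 -0.2194  0.1044] [0.001  0.0013 0.0019]
scene hook_tips [array([261.4, 195.5])] [261.8068 195.1308]
scene hook_seat [array([268.6, 207.3]), array([261.1, 196.4])] [269.2424 209.4464]
side hook_tips [array([338.6, 217.5]), array([360.7, 223. ])] [338.9981 218.3276]
side hook_seat [array([360.4, 223.2])] [360.4364 224.3516]
t 26.5 pos [ 0.5699 -0.2204  0.2918] toolx 86.96 tooly -3.04 tz [ 0.      0.0001 -1.    ] w 0.015271282739809195 F [-0.6369 -0.701  -4.1559] g 43.963503241539
```

Over the seat with no contact. I lower it: first 45 mm, then fine steps.

```bash
python3 -m creep '[[0.1,0,0,0.006,0],[0.1,0,0,0.016,0],[0.1,0,0,0.028,0],[0.1,0,0,0.04,0],[0.1,0,0,0.052,0],[0.1,0,0,0.064,0],[0.1,0,0,0.074,0],[0.1,0,0,0.082,0],[0.1,0,0,0.087,0],[0.1,0,0,0.09,0]]' 45; python3 -m creep '[[0.1,0,0,0.002,0],[0.1,0,0,0.004,0],[0.1,0,0,0.006,0],[0.1,0,0,0.008,0],[0.1,0,0,0.01,0],[0.1,0,0,0.01,0]]' 45
```

```text
clock: 27.5
position: [0.5699, -0.2203, 0.2465]
ee_rot: [-0.0, 0.726, 0.688, 0.0]
contact_force: [0.7, -0.2, -3.5]
width: 0.0153
gripper_force: 44.0
clock: 28.1
position: [0.57, -0.2204, 0.2419]
ee_rot: [0.0, 0.726, 0.688, 0.0]
contact_force: [-0.2, -0.1, -3.9]
width: 0.0155
gripper_force: 44.2
```

```bash
python3 -m creep '[[0.1,0,0,0.001,0],[0.1,0,0,0.002,0],[0.1,0,0,0.003,0],[0.1,0,0,0.003,0]]' 45; python3 -m creep '[[0.1,0,0,0.001,0],[0.1,0,0,0.002,0],[0.1,0,0,0.002,0]]' 45
```

```text
clock: 28.5
position: [0.57, -0.2204, 0.2416]
ee_rot: [0.001, 0.726, 0.688, 0.0]
contact_force: [-2.0, 1.7, 5.9]
width: 0.0156
gripper_force: 44.9
clock: 28.8
position: [0.57, -0.2204, 0.2415]
ee_rot: [0.001, 0.726, 0.688, 0.0]
contact_force: [-3.5, 0.5, 8.4]
width: 0.0157
gripper_force: 45.3
```

```bash
python3 -m creep '[[0.1,0,0,0.001,0],[0.1,0,0,0.002,0],[0.1,0,0,0.002,0]]' 45; python3 -c "
from h import *
for k in range(3): st(); eyes.get_image('side')"
```

```text
clock: 29.1
position: [0.5701, -0.2204, 0.2414]
ee_rot: [0.002, 0.726, 0.688, 0.001]
contact_force: [-4.5, 2.0, 13.7]
width: 0.0157
gripper_force: 45.7
t 29.1 pos [ 0.5701 -0.2204  0.2414] toolx 86.97 tooly -3.03 tz [ 0.0028 -0.0015 -1.    ] w 0.015673353573954437 F [-4.5421  1.9576 13.651 ] g 45.660311579704285
t 29.15 pos [ 0.5701 -0.2204  0.2414] toolx 86.97 tooly -3.03 tz [ 0.0028 -0.0015 -1.    ] w 0.015623849264190049 F [-3.9404  2.4598 12.7722] g 45.659621357917786
t 29.2 pos [ 0.5701 -0.2204  0.2414] toolx 86.96 tooly -3.04 tz [ 0.0029 -0.0015 -1.    ] w 0.015409060882245642 F [-3.551   2.3583 11.9517] g 45.65910458564758
```

Seated (contact at the expected height; force +12 N). I ease off the press, open slowly and check.

```bash
python3 -m creep '[[0.1,0,0,-0.002,0],[0.1,0,0,-0.0045,0],[0.1,0,0,-0.0045,0]]' 20; python3 -m creep '[[0.2,0,0,0,0],[0.22,0,0,0,0],[0.25,0,0,0,0],[0.28,0,0,0,0],[0.32,0,0,0,0],[0.36,0,0,0,0],[0.4,0,0,0,0],[0.4,0,0,0,0],[0.4,0,0,0,0],[0.4,0,0,0,0]]' 20; cat > chk.py <<'E'
from h import *
from pose import look
g=np.array([.5697,-.2199,.245])
st()
for k in range(2): look(ref=dict(bail_pivot=g-[0,0,.095],bail_grip=g,pail=g-[0,0,.195]))
st()
E
python3 chk.py
```

```text
clock: 29.55
position: [0.57, -0.2204, 0.2415]
ee_rot: [0.001, 0.726, 0.688, 0.0]
contact_force: [-2.3, 0.8, 6.9]
width: 0.0155
gripper_force: 44.9
clock: 30.55
position: [0.5699, -0.2203, 0.2405]
ee_rot: [0.0, 0.726, 0.688, 0.0]
contact_force: [-1.4, -0.2, 0.5]
width: 0.0342
gripper_force: 0.0
t 30.55 pos [ 0.5699 -0.2203  0.2405] toolx 86.96 tooly -3.04 tz [ 0.0001  0.0001 -1.    ] w 0.034216269030442156 F [-1.4295 -0.1627  0.4892] g 0.0
  bail_pivot scene [270.7 226.3] exp [269.9 229.4] 0.77
  bail_pivot side [353.3 250.8] exp [354.5 250.7] 0.72
bail_pivot [ 0.5653 -0.217   0.1538] [0.0047 0.0047]
  bail_grip scene [268.9 204.8] exp [268.  206.1] 0.66
  bail_grip side [357.4 221.9] exp [357.5 222. ] 0.77
bail_grip [ 0.5691 -0.2175  0.2463] [0.0024 0.0024]
  pail scene [272.3 251.7] exp [271.8 252. ] 0.8
  pail side [351.2 277.3] exp [351.6 277.7] 0.71
  pail wrist [320.2 178.4] exp [320.3 176.6] 0.83
pail [ 0.5695 -0.2197  0.0514] [0.0019 0.001  0.0019]
  bail_pivot scene [272.1 228.2] exp [269.9 229.4] 0.8
  bail_pivot side [356.5 247.7] exp [354.5 250.7] 0.67
bail_pivot [ 0.5758 -0.2149  0.1557] [0.0008 0.0008]
  bail_grip scene [267.1 205.7] exp [268.  206.1] 0.66
  bail_grip side [357.7 221.6] exp [357.5 222. ] 0.49
  bail_grip wrist [321.1 263.9] exp [321.1 262.1] 0.75
bail_grip [ 0.5693 -0.2213  0.2467] [0.0014 0.0005 0.0012]
  pail scene [273.1 252.5] exp [271.8 252. ] 0.58
  pail side [351.2 278.5] exp [351.6 277.7] 0.73
  pail wrist [323.  179.4] exp [320.3 176.6] 0.59
pail [ 0.5713 -0.22    0.0482] [0.0039 0.0029 0.0038]
t 31.75 pos [ 0.5699 -0.2204  0.2405] toolx 86.96 tooly -3.04 tz [ 0.      0.0001 -1.    ] w 0.033802573043004665 F [-0.3039 -0.6815 -0.0079] g 0.0
```

Hanging at the expected height (foot at 0.050) with the fingers free. I retreat straight up.

```bash
python3 -m creep '[[0.4,0,0,-0.006,0],[0.4,0,0,-0.02,0],[0.4,0,0,-0.04,0],[0.4,0,0,-0.065,0],[0.4,0,0,-0.1,0],[0.4,0,0,-0.14,0],[0.4,0,0,-0.18,0],[0.4,0,0,-0.22,0],[0.4,0,0,-0.25,0],[0.4,0,0,-0.25,0]]' 20; python3 -m creep '[[0.4,0,0,0,0],[0.4,0,0,0,0],[0.4,0,0,0,0],[0.4,0,0,0,0],[0.4,0,0,0,0],[0.4,0,0,0,0],[0.4,0,0,0,0],[0.4,0,0,0,0],[0.4,0,0,0,0],[0.4,0,0,0,0]]'; python3 chk.py; python3 chk.py | grep '^[a-z]*_*[a-z]* \[\|^t'
```

```text
clock: 32.75
position: [0.5708, -0.2209, 0.3693]
ee_rot: [0.003, 0.726, 0.688, 0.001]
contact_force: [0.4, -0.5, -0.6]
width: 0.0342
gripper_force: 0.0
clock: 33.75
position: [0.5699, -0.2204, 0.3655]
ee_rot: [0.0, 0.726, 0.688, 0.0]
contact_force: [-0.0, -0.1, -0.9]
width: 0.0342
gripper_force: 0.0
t 33.75 pos [ 0.5699 -0.2204  0.3655] toolx 86.96 tooly -3.04 tz [ 0.0001  0.0001 -1.    ] w 0.03423655562179141 F [-0.0112 -0.0995 -0.8792] g 0.0
  bail_pivot scene [273.  226.7] exp [269.9 229.4] 0.73
  bail_pivot side [357.1 248.2] exp [354.5 250.7] 0.86
  bail_pivot wrist [320.3 173.2] exp [320.3 172.3] 0.78
bail_pivot [ 0.5737 -0.2163  0.1591] [0.0063 0.0045 0.0049]
  bail_grip scene [266.9 202.7] exp [268.  206.1] 0.71
  bail_grip side [356.5 221.6] exp [357.5 222. ] 0.59
  bail_grip wrist [322.  193.2] exp [320.5 193. ] 0.95
bail_grip [ 0.5672 -0.2205  0.252 ] [0.0045 0.0039 0.0045]
  pail scene [273.2 251.5] exp [271.8 252. ] 0.73
  pail side [351. 279.] exp [351.6 277.7] 0.72
  pail wrist [318.1 160.1] exp [320.2 159.7] 0.72
pail [ 0.5677 -0.2183  0.0474] [0.0048 0.0027 0.0029]
 
[... 732 characters left out ...]
1 -1.    ] w 0.03412236212978458 F [0.2544 0.4648 0.0821] g 0.0
t 34.95 pos [ 0.5699 -0.2204  0.3655] toolx 86.96 tooly -3.04 tz [ 0.      0.0001 -1.    ] w 0.03412236212978458 F [0.2544 0.4648 0.0821] g 0.0
bail_pivot [ 0.5682 -0.2139  0.1498] [0.0092 0.0009 0.0087]
bail_grip [ 0.5706 -0.2202  0.2517] [0.0014 0.0014 0.0007]
pail [ 0.5733 -0.2169  0.0485] [0.0079 0.0023 0.0079]
bail_pivot [ 0.5718 -0.219   0.1522] [0.004  0.0028 0.0058]
bail_grip [ 0.5666 -0.2196  0.2465] [0.0053 0.0051 0.0028]
pail [ 0.5709 -0.2163  0.0543] [0.0107 0.0071 0.0049]
t 36.15 pos [ 0.5699 -0.2204  0.3655] toolx 86.96 tooly -3.04 tz [ 0.0001  0.0001 -1.    ] w 0.03404409306906884 F [-0.1791 -0.5783  0.0244] g 0.0
```

The pail hangs level and still on the seat, the bystanders are untouched, and the gripper is 12 cm clear.

```bash
python3 -c "
from rig import manip
print(manip.sign_off())"
```

```text
the job is handed in; nothing more can be done
None
```

The large pail hangs level and still by its bail across both prongs, behind the tips, with the robot clear and the job handed in at about 36 s; the first push on the bail tipped the pail about 20°, but I let it settle flat and raised the bail again slowly before lifting, and the arm's path kept clear of the tape, dispenser and mailer, though I did not re-measure them at the end.

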